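# Hang the work lamp on the drop-flap hook

## Robot

A 6-joint arm with a two-finger parallel gripper is mounted at the origin on the work surface. World frame = base frame: x ahead of the robot, y to its left, z up, the work surface at z = 0. Lengths are in m, angles in rad, forces in N, time in s.
With the tool pointing down it reaches from about 0.35 to 0.85 m from the base axis. Payload 8.1 kg.
Tool frame: the origin (TCP) lies between the finger pads; the fingertips stand 19 mm ahead of it and the grasp point (between the pads) is the TCP; z points along the fingers, x is the direction in which the jaws open and shut, and the axes are right-handed (so a half turn about z gives the same grasp; the last joint's range is limited). The gripper opens to 93 mm and grips with 3 to 60 N. Pads are 15 mm wide; open, the fingers measure 128 mm over their backs; the gripper's body (75 mm by 188 mm) begins 65 mm behind the grasp point.
Start: joints at [1.139, 0.13, 1.488, -0, 1.523, -0.085], TCP at [0.204, 0.564, 0.238] pointing down, gripper open.
Joint ranges: [-2.96, 2.96], [-0.89, 2.26], [0.02, 2.5], [-1.34, 4.48], [0, 2.73], [-2.66, 2.66]. Speed limits (rad/s): [2.39, 2.39, 2.79, 3.14, 3.14, 3.14].

## Interface

Orientations are given as a unit quaternion [w, x, y, z].
In Python, from cell import bot, vision gives the robot as it stands.
- The arm moves only by the tool servo_tool, never from a script. Its argument "deltas" is a list of rows, each an object of numbers: "dx", "dy", "dz": the shift along the tool's x, y, z in mm; "yaw": the turn about the tool's z in degrees. A call has 1 to 8 rows; each row is the pose to reach, as a shift and turn from the pose commanded when the call began, along the tool's axes at that moment; what a row does not reach only later rows make up. A row lasts 1/8 s, in which the tool goes at most 62.5 mm and 10.7 degrees, less where a joint would pass 70% of its speed; a pose out of reach is approached as far as the arm can. A call with a gripper value outside its range is refused whole. "grip" is the finger opening in mm, from 0 to 93, set as the call begins (left out, the last holds). The fingers move at their own pace and stop on an object; the grip force is fixed at half the most. Time passes only in rows, so rows that repeat a pose let the fingers close. It gives the time, the measured TCP pose, the force and the opening at its end, in the units of the state.
- bot.observe(): the state, without advancing time (a new reading comes with each control period).
- vision.get_image(name): name is "scene" or "side" or "wrist"; returns a dict with "image" (420x560x3 uint8, red, green, blue), "mtx" (3x3 intrinsics, pixels), "cam_to_world" (4x4, takes a point from camera to world coordinates). Camera axes: x right, y up, looking along -z (the intrinsics and any distortion apply to the point x, -y, -z); pixel columns grow to the right and rows downward; lengths in m; the calibration is good to about 2 mm. A picture is of the moment at which its call begins. There is no depth.
- bot.sign_off(): hands the job in, once; it reports no verdict.
Trained networks look in the newest picture that a camera, given by its name, has taken for a name from the list of things; names that differ only in an ending like _2 or _b are one class to them, and where a whole thing is asked for, a point or a joint stands for the part that bears it (a point fixed in the world has none). Each returns a list of dicts, best first, with "score" (0 to 1); they miss things now and then, are a little off and sometimes report something else, mostly with a low value. They report only what shows in the picture. A call takes as long as a camera call. They do not tell look-alikes from the thing itself.
- vision.boxes_of(camera, query): "position" ([x, y, z] in m, in world coordinates, good to about 4 mm: the middle of the surface that is visible of it).
- vision.cut_out(camera, query): "mask" (420x560 bool, what is visible of it).
- vision.tip_of(camera, query): "position" ([x, y, z] in m, in world coordinates, good to about 4 mm: a listed point, or the origin of a listed thing).
The state is a dict: "clock": time; "joint_pos": joint angles; "qd": joint speeds; "tau": joint torques, N m; "tool_pos": TCP position; "ee_rot": TCP orientation; "contact_force": force on the tool from outside, world axes, zero at the start; "ft_torque": the same for the moment, N m; "opening": finger opening in m.
Only numpy, scipy, OpenCV 4.12 (cv2) and the standard library are available. Lean on these libraries where they do the work, as an engineer would, in place of code of your own. Each camera call takes 0.05 s, during which the arm holds its last target. There are 200 camera calls.

## Task

The splicing van is about to drive off: hang the work lamp that has the open eye on the peg with the drop flap. Push the eye onto the peg so that it lifts the flap and passes it, let the flap fall shut behind it, set the lamp down so that it hangs upright by its eye on the peg, and let go. Leave the other lamp, the one with the solid top, where it stands.

Things in the scene. Friction and masses are not known exactly. Their poses are not given: they have to be found in the camera images.
- lamp_eye (a point): Lamp to hang (0.3 kg, upright): centre of its eye, 115 mm above the underside. Black body 44 x 60 mm (x by y), 65 high; neck 22 wide; grey loop from 87 to 145 mm up, 14 thick (x), 52 wide (y), to grip from above across its flat outer sides. Opening through it along x: 36 wide, 40 high, from 20 below to 20 above this point, upper corners cut (flat top 20 wide). z up.
- latch_peg (a point): Tip of the level flap peg, on its centre line, 180 mm up. x: from tip to post; z up. Steel channel 16 mm wide, 12 high (6 above and below this point), 140 long to the face of a fixed post 40 wide, 205 high, foot 110 x 110 x 6. It points to the robot's side of the bench. A like stand 160 to 290 mm beside it has a thin plain rod (10 mm, 100 long), no flap: not to be used.
- flap (a joint): Gravity flap, rad: dark steel tongue 9 mm wide, 5 thick, 40 g, hung from a pin on the peg's centre line 10 mm behind the tip, reaching 44 mm below it. 0: hangs straight down (shut; cannot swing outwards). Positive to 1.45: swung up towards the post, as an eye pushed along the peg lifts it; it falls back once the eye's centre is 50 to 65 mm behind the tip.
- other_lamp (a point): Middle of the solid top of the other lamp, 115 mm above its underside: same black body and neck, 143 mm high, but its grey top (52 mm wide, 14 thick) is a solid plate without opening. Leave it standing. z up.
There are look-alikes about, which are no part of the job. Leave any blue, pink or turquoise look-alike of the part that bears lamp_eye alone.

How it is judged:
By the outcome, as a careful person would: the job done as asked, in the order asked, and still so for the second after the job is handed in, with the robot touching nothing.
It also fails if it takes over 48 s, if anything falls off the work surface, if the arm or the gripper's body presses on something with over 40 N, if the wrist force passes 120 N, or if a joint passes its speed limit or range.

## Working session

There is one attempt and no reset: what is moved stays moved. The work goes in short steps, Python scripts to look and compute and a tool call to move; the robot and the scene stay as the last step left them, time stands still between calls to the robot, and variables do not carry over. Pictures are saved under pics/ and viewed, about 8 in all and at most 12, crops included, and the job is handed in when it is done.

Besides the shell and the picture viewer there is one more tool, called after ">>>" as name(argument=value, ...) on one line, values as JSON. servo_tool: Moves the arm, as the interface text tells. Its arguments: {"type":"object","properties":{"deltas":{"type":"array"},"grip":{"type":"number"}},"required":["deltas"]}

```bash
mkdir -p pics
python3 - <<'E'
from cell import bot, vision
import cv2, numpy as np
s=bot.observe(); print({k:np.round(v,3).tolist() for k,v in s.items() if k in('clock','tool_pos','ee_rot','opening','contact_force')})
ims=[]
for c in('scene','side'):
    r=vision.get_image(c); ims.append(r['image']); cv2.imwrite(f'pics/{c}0.png',r['image'][:,:,::-1])
    print(c,np.round(r['cam_to_world'],3).tolist(),np.round(r['mtx'],1).tolist())
    P=np.linalg.inv(r['cam_to_world'])
    for q in('lamp_eye','latch_peg','flap','other_lamp'):
        for d in vision.tip_of(c,q):
            p=P@np.append(d['position'],1); uv=r['mtx']@[p[0],-p[1],-p[2]]
            print(c,q,round(d['score'],2),np.round(d['position'],3),np.round(uv[:2]/uv[2]))
E
```

```text
{'clock': 0.0, 'tool_pos': [0.204, 0.564, 0.237], 'ee_rot': [0.0, 0.819, 0.574, -0.001], 'contact_force': [0.925, -0.315, 0.558], 'opening': 0.093}
scene [[0.868, -0.338, 0.365, 0.838], [0.497, 0.608, -0.619, -0.576], [-0.013, 0.718, 0.696, 0.829], [0.0, 0.0, 0.0, 1.0]] [[491.4, 0.0, 278.1], [0.0, 491.4, 207.1], [0.0, 0.0, 1.0]]
scene lamp_eye 0.89 [0.439 0.297 0.115] [318. 144.]
scene lamp_eye 0.88 [0.544 0.308 0.114] [361. 155.]
scene lamp_eye 0.63 [0.336 0.329 0.117] [288. 124.]
scene lamp_eye 0.63 [0.362 0.212 0.118] [273. 152.]
scene lamp_eye 0.57 [0.462 0.406 0.115] [346. 123.]
scene latch_peg 0.84 [0.506 0.143 0.18 ] [316. 167.]Traceback (most recent call last):
  File "<stdin>", line 10, in <module>
ValueError: it knows: lamp_eye, latch_peg, other_lamp
```

View pics/scene0.png

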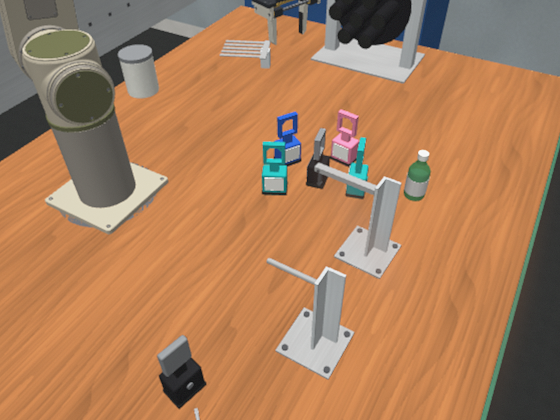

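The picture shows the grey-loop black lamp at (318,150), ringed by blue (288,140), pink (346,135) and two turquoise (274,168; 358,168) look-alikes. The solid-top black lamp is at (180,370). The thick channel peg has its tip at (316,167) and post at (383,210). The plain thin rod is at (270,262).

```bash
cat > h.py <<'E'
from cell import bot, vision
import cv2, numpy as np
def proj(r,p):
    p=np.linalg.inv(r['cam_to_world'])@np.append(p,1); uv=r['mtx']@[p[0],-p[1],-p[2]]; return uv[:2]/uv[2]
def ray(r,uv):
    d=np.linalg.solve(r['mtx'],[uv[0],uv[1],1]); T=r['cam_to_world']; return T[:3,3],T[:3,:3]@[d[0],-d[1],-d[2]]
def at_z(r,uv,z):
    o,d=ray(r,uv); return o+d*(z-o[2])/d[2]
def tri(obs):
    A=0;b=0
    for r,uv in obs:
        o,d=ray(r,uv); d=d/np.linalg.norm(d); M=np.eye(3)-np.outer(d,d); A=A+M; b=b+M@o
    return np.linalg.solve(A,b)
def find(r,c,qs=('lamp_eye','latch_peg','other_lamp')):
    for q in qs:
        for d in vision.tip_of(c,q): print(c,q,round(d['score'],2),np.round(d['position'],3),np.round(proj(r,d['position'])))
E
python3 - <<'E'
from h import *
r=vision.get_image('side'); cv2.imwrite('pics/side0.png',r['image'][:,:,::-1]); np.savez('side0',**r)
print(np.round(r['cam_to_world'],3).tolist(),np.round(r['mtx'],1).tolist())
find(r,'side')
r=vision.get_image('scene'); np.savez('scene0',**r); find(r,'scene',('other_lamp',))
im=r['image'][90:290,250:450]; cv2.imwrite('pics/crop0.png',cv2.resize(im,(600,600),interpolation=cv2.INTER_CUBIC)[:,:,::-1])
E
```

```text
[[0.983, 0.138, -0.121, 0.31], [-0.184, 0.749, -0.636, -0.603], [0.003, 0.648, 0.762, 0.905], [0.0, 0.0, 0.0, 1.0]] [[498.0, 0.0, 284.3], [0.0, 498.0, 212.4], [0.0, 0.0, 1.0]]
side lamp_eye 0.93 [0.465 0.407 0.114] [270. 108.]
side lamp_eye 0.87 [0.544 0.304 0.119] [309. 129.]
side lamp_eye 0.86 [0.44  0.296 0.113] [268. 138.]
side lamp_eye 0.72 [0.336 0.323 0.118] [223. 134.]
side lamp_eye 0.72 [0.362 0.21  0.117] [240. 166.]
side latch_peg 0.94 [0.504 0.144 0.184] [308. 156.]
side other_lamp 0.92 [ 0.49  -0.316  0.116] [359. 380.]
scene other_lamp 0.59 [ 0.487 -0.319  0.116] [173. 356.]
```

View pics/side0.png

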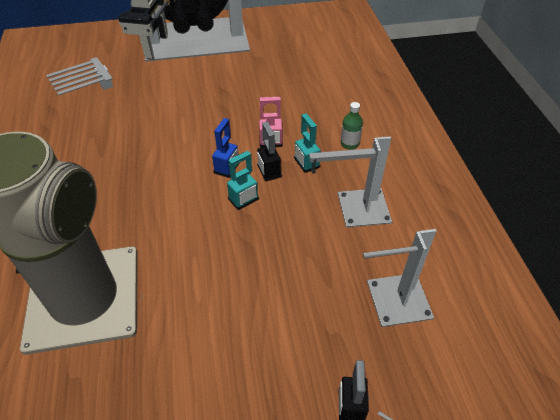

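View pics/crop0.png

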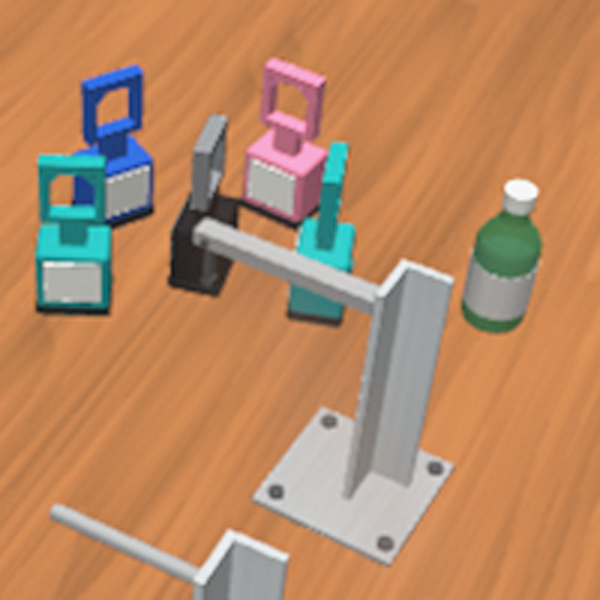

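>>> servo_tool(deltas=[{"dx": -20, "dy": 40, "dz": -30}, {"dx": -42, "dy": 80, "dz": -60}, {"dx": -64, "dy": 120, "dz": -90}, {"dx": -86, "dy": 160, "dz": -110}, {"dx": -110, "dy": 200, "dz": -110}, {"dx": -130, "dy": 240, "dz": -110}, {"dx": -150, "dy": 280, "dz": -110}, {"dx": -171, "dy": 313, "dz": -110}])

```text
validation failed for argument at $.de...
```

Run:
```python
from h import *
s=bot.observe(); print(s['clock'],s['tool_pos'],s['ee_rot'])
r=vision.get_image('wrist'); cv2.imwrite('pics/w1.png',r['image'][:,:,::-1]); np.savez('w1',**r)
print(np.round(r['cam_to_world'],3).tolist())
find(r,'wrist')
for f in('scene0','side0'):
    q=dict(np.load(f+'.npz'))
    for p in((.439,.297,.115),(.505,.1435,.18)): print(f,proj(q,p))
print(proj(r,(.439,.297,.115)),proj(r,(.505,.1435,.18)))
```

```text
0.45 [0.20390103 0.56425993 0.23756517] [ 4.15380476e-05  8.18506790e-01  5.74496849e-01 -6.10836859e-05]
[[0.339, -0.898, -0.281, 0.125], [0.941, 0.324, 0.102, 0.593], [-0.0, -0.299, 0.954, 0.385], [0.0, 0.0, 0.0, 1.0]]
scene0 [318.59110357 143.50275304]
scene0 [315.51837876 166.52243408]
side0 [267.08407158 137.18699302]
side0 [309.00484507 157.44688751]
[141.67555908 453.30337894] [ 23.58766626 585.06167405]
```

View pics/w1.png

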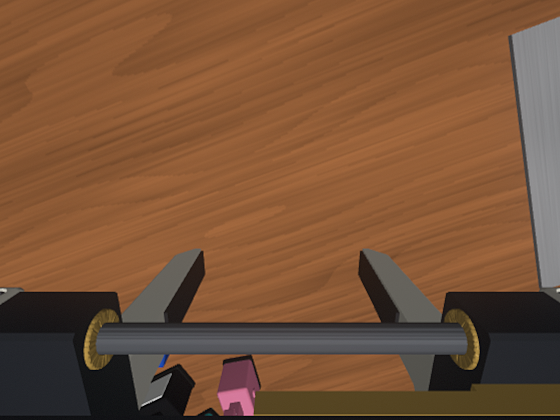

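The move was refused and the arm stayed put. The wrist picture shows the start view: camera on the -tool-y side, fingers at (185,290) and (380,290), and the pink lamp at the bottom (238,385).

>>> servo_tool(deltas=[{"dx": -22, "dy": 48, "dz": -30, "yaw": 0}, {"dx": -44, "dy": 96, "dz": -60, "yaw": 0}, {"dx": -66, "dy": 144, "dz": -90, "yaw": 0}, {"dx": -88, "dy": 192, "dz": -110, "yaw": 0}, {"dx": -110, "dy": 240, "dz": -110, "yaw": 0}, {"dx": -132, "dy": 288, "dz": -110, "yaw": 0}, {"dx": -154, "dy": 336, "dz": -110, "yaw": 0}, {"dx": -171, "dy": 383, "dz": -110, "yaw": 0}], grip=93)

```text
clock: 1.65
tool_pos: [0.5071, 0.2718, 0.348]
ee_rot: [0.0, 0.819, 0.574, 0.0]
contact_force: [0.5, 0.0, -0.3]
opening: 0.093
```

Run:
```python
from h import *
r=vision.get_image('wrist'); cv2.imwrite('pics/w2.png',r['image'][:,:,::-1]); np.savez('w2',**r)
find(r,'wrist')
print(proj(r,(.439,.297,.115)),proj(r,(.439,.297,.145)),proj(r,(.505,.1435,.18)))
```

```text
wrist lamp_eye 0.96 [0.461 0.405 0.113] [373. 112.]
wrist lamp_eye 0.8 [0.538 0.305 0.115] [313. 199.]
wrist lamp_eye 0.77 [0.442 0.295 0.115] [281. 130.]
wrist lamp_eye 0.72 [0.333 0.325 0.117] [273.  22.]
wrist latch_peg 0.8 [0.506 0.143 0.179] [172. 236.]
[281.34262133 126.62702502] [281.3661139  127.50285634] [171.41723994 235.36358721]
```

View pics/w2.png

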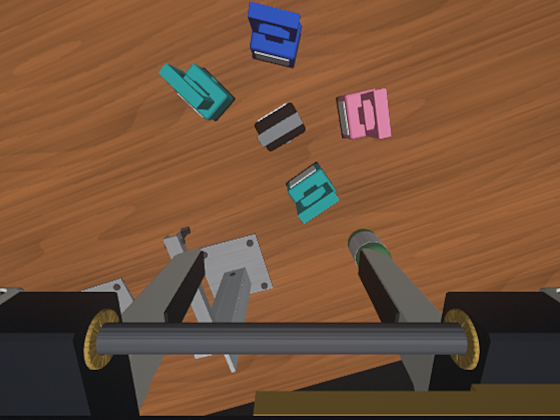

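The picture shows the black lamp at (281,127) with its grey loop seen edge-on from above, running up and to the right. The peg tip is at (175,238), with the flap pin at about (185,233).

Run:
```python
from h import *
S,D,W=[dict(np.load(f+'.npz')) for f in('scene0','side0','w2')]
ang=lambda v: round(np.degrees(np.arctan2(v[1],v[0])),1)
# plate corners in scene
c=[at_z(S,(250+u/3,90+v/3),.006) for u,v in((322,408),(452,465),(388,562),(256,498))]
print('plate',np.round(c,3).tolist(),'centre',np.mean(c,0),[ang(c[(i+1)%4]-c[i]) for i in range(4)])
# peg by triangulation
t=tri([(S,(316.7,167)),(D,(312,157))]);e=tri([(S,(376.7,190)),(D,(374,153))]); print('peg',t,e,ang(e-t),np.linalg.norm(e-t))
# lamp loop top in wrist
im=W['image'][95:160,245:315].astype(int); g=im.mean(2); sat=im.max(2)-im.min(2)
m=((g>90)&(sat<25)).astype(np.uint8)
n,l,st,ce=cv2.connectedComponentsWithStats(m); print(st[1:].tolist(),ce[1:].tolist())
k=1+np.argmax(st[1:,4]); ys,xs=np.where(l==k)
rc=cv2.minAreaRect(np.c_[xs+245,ys+95].astype(np.float32)); b=cv2.boxPoints(rc); print(rc)
w=np.array([at_z(W,p,.145) for p in b]); print(np.round(w,4).tolist(),'c',w.mean(0)); 
for i in range(4): v=w[(i+1)%4]-w[i]; print(ang(v),np.linalg.norm(v))
x=cv2.resize(W['image'][80:260,150:330],(600,600),interpolation=cv2.INTER_CUBIC); y=cv2.resize(S['image'][110:200,290:380],(600,600),interpolation=cv2.INTER_CUBIC)
cv2.imwrite('pics/crop2.png',np.hstack([x,y])[:,:,::-1][::1,::1]); z=cv2.imread('pics/crop2.png'); cv2.imwrite('pics/crop2.png',cv2.resize(z,(800,400)))
```

```text
plate [[0.597, 0.19, 0.006], [0.704, 0.183, 0.006], [0.696, 0.075, 0.006], [0.591, 0.083, 0.006]] centre [0.64708468 0.13305759 0.006     ] [np.float64(-3.8), np.float64(-94.3), np.float64(175.6), np.float64(86.8)]
peg [0.51014353 0.1384821  0.18469444] [0.64347502 0.13133572 0.18277743] -3.1 0.13353663451795522
[[13, 8, 28, 19, 49], [12, 17, 46, 35, 602], [41, 45, 5, 4, 7]] [[27.102040816326532, 16.571428571428573], [34.49169435215947, 34.16279069767442], [43.285714285714285, 46.42857142857143]]
((279.4705810546875, 129.11764526367188), (13.033891677856445, 46.647613525390625), 59.03623962402344)
[[0.4376, 0.2676, 0.145], [0.4287, 0.3178, 0.145], [0.4422, 0.321, 0.145], [0.4515, 0.2703, 0.145]] c [0.4399985  0.29415893 0.145     ]
100.0 0.051021410451678455
13.0 0.013927229583829638
-79.6 0.05155601056887779
-169.2 0.014231094250549631
```

View pics/crop2.png

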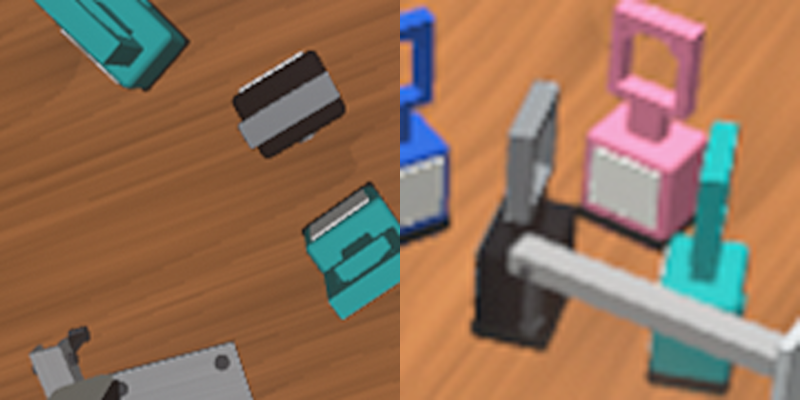

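Candidates for the lamp (scene pixels):
- Black with grey loop at (319,144).
- Blue at (288,124), pink at (346,123), and turquoise at (273,152) and (361,155).
- Solid-top black at (173,356).

Only the one at (319,144) is black with an open grey loop. The crop shows background through the loop, so it is the target. The loop's long axis is at about 100°, so the yaw is -30°.

>>> servo_tool(deltas=[{"dx": 0, "dy": -25, "dz": 20, "yaw": -10}, {"dx": 0, "dy": -50, "dz": 40, "yaw": -20}, {"dx": -1, "dy": -71, "dz": 60, "yaw": -30}, {"dx": -1, "dy": -71, "dz": 100, "yaw": -30}, {"dx": -1, "dy": -71, "dz": 140, "yaw": -30}, {"dx": -1, "dy": -71, "dz": 175, "yaw": -30}, {"dx": -1, "dy": -71, "dz": 205, "yaw": -30}, {"dx": -1, "dy": -71, "dz": 227, "yaw": -30}], grip=93)

```text
clock: 2.85
tool_pos: [0.4372, 0.2974, 0.1193]
ee_rot: [-0.0, 0.641, 0.767, -0.0]
contact_force: [0.2, -1.1, 0.4]
opening: 0.0931
```

>>> servo_tool(deltas=[{"dx": 0, "dy": 0, "dz": 0, "yaw": 0}, {"dx": 0, "dy": 0, "dz": 0, "yaw": 0}, {"dx": 0, "dy": 0, "dz": 0, "yaw": 0}, {"dx": 0, "dy": 0, "dz": 0, "yaw": 0}, {"dx": 0, "dy": 0, "dz": 0, "yaw": 0}, {"dx": 0, "dy": 0, "dz": 0, "yaw": 0}], grip=40)

```text
clock: 3.6
tool_pos: [0.4394, 0.2966, 0.1214]
ee_rot: [0.0, 0.642, 0.767, 0.001]
contact_force: [0.2, -0.8, 5.1]
opening: 0.0522
```

Gripped at 52 mm, as expected. Next I lift clear of the neighbours and carry it to a point in front of the peg tip.

>>> servo_tool(deltas=[{"dx": 0, "dy": 0, "dz": -25, "yaw": 0}, {"dx": 0, "dy": 0, "dz": -60, "yaw": 0}, {"dx": 0, "dy": 0, "dz": -100, "yaw": 0}, {"dx": 0, "dy": 0, "dz": -140, "yaw": 0}, {"dx": -10, "dy": -2, "dz": -170, "yaw": 2}, {"dx": -45, "dy": -9, "dz": -180, "yaw": 5}, {"dx": -80, "dy": -16, "dz": -180, "yaw": 8}, {"dx": -115, "dy": -23, "dz": -180, "yaw": 11}], grip=40)

```text
clock: 4.6
tool_pos: [0.436, 0.1782, 0.3]
ee_rot: [-0.0, 0.713, 0.701, -0.0]
contact_force: [0.5, -0.9, -3.5]
opening: 0.0515
```

>>> servo_tool(deltas=[{"dx": -20, "dy": -4, "dz": 0, "yaw": 2.5}, {"dx": -32, "dy": -6, "dz": 30, "yaw": 2.5}, {"dx": -32, "dy": -6, "dz": 60, "yaw": 2.5}, {"dx": -32, "dy": -6, "dz": 90, "yaw": 2.5}, {"dx": -32, "dy": -6, "dz": 115, "yaw": 2.5}, {"dx": -32, "dy": -6, "dz": 115, "yaw": 2.5}, {"dx": -32, "dy": -6, "dz": 115, "yaw": 2.5}], grip=40)

```text
clock: 5.48
tool_pos: [0.4302, 0.1474, 0.1864]
ee_rot: [0.0, 0.728, 0.686, 0.0]
contact_force: [0.8, -0.5, -1.2]
opening: 0.0523
```

Run:
```python
from h import *
s=bot.observe(); print(s['clock'],s['tool_pos'],s['ee_rot'],s['opening'])
R=[]
for c in('scene','side'):
    r=vision.get_image(c); np.savez(c+'1',**r); find(r,c,('lamp_eye','latch_peg')); R.append(r)
a=cv2.resize(R[0]['image'][130:280,240:400],(400,375),interpolation=cv2.INTER_CUBIC)
b=cv2.resize(R[1]['image'][100:250,230:390],(400,375),interpolation=cv2.INTER_CUBIC)
cv2.imwrite('pics/app.png',np.hstack([a,b])[:,:,::-1])
```

```text
5.475 [0.4302303  0.14740112 0.1863936 ] [9.47970350e-05 7.27585838e-01 6.86016615e-01 2.07654799e-04] 0.05232606171886323
scene lamp_eye 0.74 [0.543 0.309 0.116] [361. 153.]
scene lamp_eye 0.71 [0.432 0.147 0.178] [286. 156.]
scene lamp_eye 0.7 [0.362 0.213 0.118] [274. 152.]
scene lamp_eye 0.58 [0.466 0.408 0.114] [348. 123.]
scene latch_peg 0.88 [0.507 0.144 0.181] [317. 166.]
side lamp_eye 0.87 [0.431 0.148 0.181] [274. 160.]
side lamp_eye 0.85 [0.54  0.303 0.118] [308. 130.]
side lamp_eye 0.77 [0.335 0.326 0.115] [222. 135.]
side lamp_eye 0.71 [0.365 0.208 0.119] [241. 166.]
side latch_peg 0.75 [0.504 0.143 0.183] [308. 156.]
```

View pics/app.png

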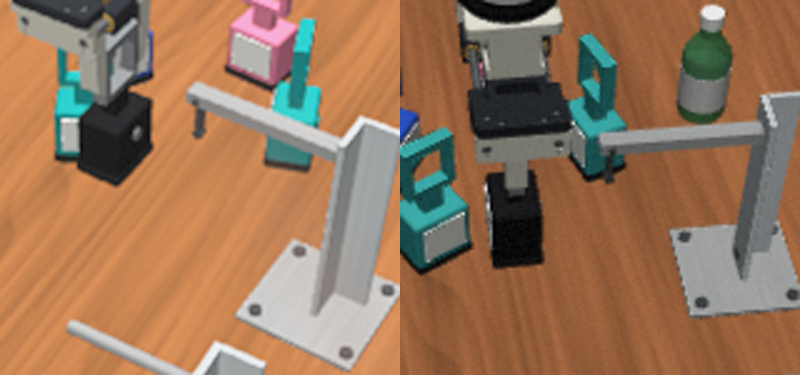

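The picture shows the lamp gripped upright at left (115,60 in the scene half), its eye in line with the peg and about 75 mm short of the tip; the flap hangs down at (199,120). I'll lower it 5 mm and push it on along tool y.

>>> servo_tool(deltas=[{"dx": 0, "dy": 0, "dz": 5, "yaw": 0}, {"dx": 0, "dy": 15, "dz": 5, "yaw": 0}, {"dx": 0, "dy": 30, "dz": 5, "yaw": 0}, {"dx": 0, "dy": 45, "dz": 5, "yaw": 0}, {"dx": 0, "dy": 57, "dz": 5, "yaw": 0}, {"dx": 0, "dy": 67, "dz": 5, "yaw": 0}, {"dx": 0, "dy": 77, "dz": 5, "yaw": 0}, {"dx": 0, "dy": 85, "dz": 5, "yaw": 0}], grip=40)

```text
clock: 6.78
tool_pos: [0.5153, 0.1423, 0.1806]
ee_rot: [-0.0, 0.728, 0.686, -0.0]
contact_force: [0.3, -0.1, -2.7]
opening: 0.0524
```

>>> servo_tool(deltas=[{"dx": 0, "dy": 8, "dz": 0, "yaw": 0}, {"dx": 0, "dy": 16, "dz": 0, "yaw": 0}, {"dx": 0, "dy": 24, "dz": 0, "yaw": 0}, {"dx": 0, "dy": 24, "dz": 0, "yaw": 0}], grip=40)

```text
clock: 7.28
tool_pos: [0.5393, 0.1408, 0.1806]
ee_rot: [0.0, 0.728, 0.686, 0.0]
contact_force: [-0.1, -0.5, -2.9]
opening: 0.0523
```

No contact forces so far; I'll check the picture before going past the flap.

Run:
```python
from h import *
R=[vision.get_image(c) for c in('scene','side')]
a=cv2.resize(R[0]['image'][130:280,270:430],(400,375),interpolation=cv2.INTER_CUBIC)
b=cv2.resize(R[1]['image'][100:250,260:420],(400,375),interpolation=cv2.INTER_CUBIC)
cv2.imwrite('pics/mid.png',np.hstack([a,b])[:,:,::-1])
```

```text
(no output)
```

View pics/mid.png

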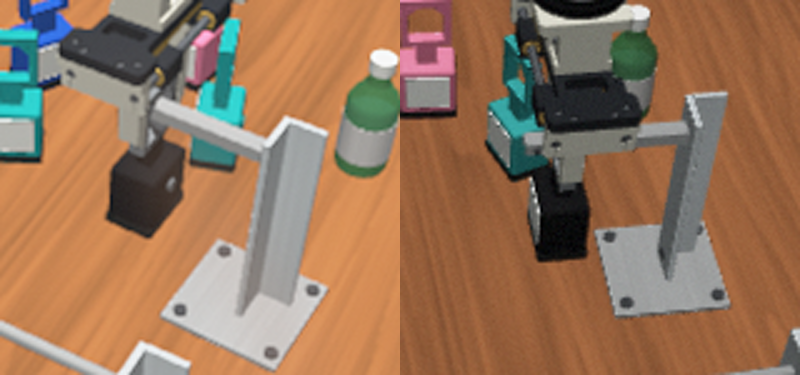

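The picture shows the peg tip poking out in front of the loop (535,138 in the side half) and the peg running on to the post behind it, so the eye is threaded with the flap lifted. I'll push on to about 80 mm behind the tip.

>>> servo_tool(deltas=[{"dx": 0, "dy": 9, "dz": 0, "yaw": 0}, {"dx": 0, "dy": 18, "dz": 0, "yaw": 0}, {"dx": 0, "dy": 27, "dz": 0, "yaw": 0}, {"dx": 0, "dy": 36, "dz": 0, "yaw": 0}, {"dx": 0, "dy": 44, "dz": 0, "yaw": 0}, {"dx": 0, "dy": 44, "dz": 0, "yaw": 0}, {"dx": 0, "dy": 44, "dz": 0, "yaw": 0}, {"dx": 0, "dy": 44, "dz": 0, "yaw": 0}], grip=40)

```text
clock: 8.38
tool_pos: [0.5825, 0.1384, 0.1806]
ee_rot: [-0.0, 0.728, 0.686, -0.0]
contact_force: [-0.1, -0.4, -2.1]
opening: 0.052
```

Run:
```python
from h import *
R=[vision.get_image(c) for c in('scene','side')]
a=cv2.resize(R[0]['image'][130:280,280:440],(400,375),interpolation=cv2.INTER_CUBIC)
b=cv2.resize(R[1]['image'][100:250,270:430],(400,375),interpolation=cv2.INTER_CUBIC)
cv2.imwrite('pics/end.png',np.hstack([a,b])[:,:,::-1]); find(R[1],'side',('lamp_eye',))
```

```text
side lamp_eye 0.89 [0.334 0.325 0.115] [222. 135.]
side lamp_eye 0.8 [0.464 0.406 0.116] [270. 108.]
side lamp_eye 0.68 [0.583 0.138 0.173] [345. 157.]
side lamp_eye 0.61 [0.542 0.3   0.119] [309. 130.]
side lamp_eye 0.59 [0.361 0.21  0.117] [239. 166.]
```

View pics/end.png

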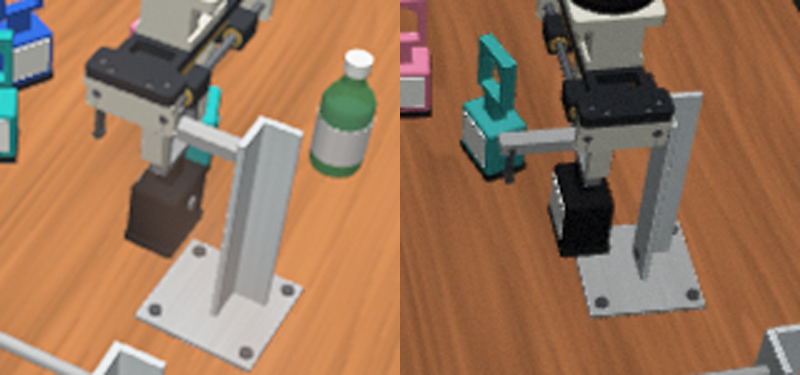

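The flap hangs shut again, at (510,165) in the side half and (99,123) in the scene half, and the eye is about 77 mm behind the tip. Next I lower it gently onto the peg.

>>> servo_tool(deltas=[{"dx": 0, "dy": 0, "dz": 2, "yaw": 0}, {"dx": 0, "dy": 0, "dz": 4, "yaw": 0}, {"dx": 0, "dy": 0, "dz": 6, "yaw": 0}, {"dx": 0, "dy": 0, "dz": 7, "yaw": 0}, {"dx": 0, "dy": 0, "dz": 7, "yaw": 0}], grip=40)

```text
clock: 9.15
tool_pos: [0.5826, 0.1383, 0.1735]
ee_rot: [-0.0, 0.728, 0.686, -0.0]
contact_force: [-0.4, 0.3, -2.8]
opening: 0.0523
```

>>> servo_tool(deltas=[{"dx": 0, "dy": 0, "dz": 1, "yaw": 0}, {"dx": 0, "dy": 0, "dz": 1, "yaw": 0}, {"dx": 0, "dy": 0, "dz": 1, "yaw": 0}], grip=40)

```text
clock: 9.52
tool_pos: [0.5827, 0.1383, 0.1727]
ee_rot: [0.0, 0.728, 0.686, 0.0]
contact_force: [0.3, -0.1, -2.9]
opening: 0.052
```

>>> servo_tool(deltas=[{"dx": 0, "dy": 0, "dz": 1, "yaw": 0}, {"dx": 0, "dy": 0, "dz": 1, "yaw": 0}, {"dx": 0, "dy": 0, "dz": 2, "yaw": 0}, {"dx": 0, "dy": 0, "dz": 2, "yaw": 0}], grip=40)

```text
clock: 10.02
tool_pos: [0.5829, 0.1384, 0.1722]
ee_rot: [0.0, 0.728, 0.686, 0.0]
contact_force: [-7.3, -0.9, 8.6]
opening: 0.052
```

Contact: the peg now carries the lamp. I ease back 1 mm and open slowly, then let it settle.

>>> servo_tool(deltas=[{"dx": 0, "dy": 0, "dz": -1, "yaw": 0}, {"dx": 0, "dy": 0, "dz": -1, "yaw": 0}], grip=40)

```text
clock: 10.28
tool_pos: [0.5829, 0.1384, 0.1722]
ee_rot: [0.0, 0.728, 0.686, 0.0]
contact_force: [-3.4, -0.3, 6.0]
opening: 0.0517
```

>>> servo_tool(deltas=[{"dx": 0, "dy": 0, "dz": 0, "yaw": 0}, {"dx": 0, "dy": 0, "dz": 0, "yaw": 0}, {"dx": 0, "dy": 0, "dz": 0, "yaw": 0}], grip=60)

```text
clock: 10.65
tool_pos: [0.5827, 0.1384, 0.1714]
ee_rot: [-0.0, 0.728, 0.686, -0.0]
contact_force: [0.0, 0.1, -0.1]
opening: 0.0599
```

>>> servo_tool(deltas=[{"dx": 0, "dy": 0, "dz": 0, "yaw": 0}, {"dx": 0, "dy": 0, "dz": 0, "yaw": 0}, {"dx": 0, "dy": 0, "dz": 0, "yaw": 0}, {"dx": 0, "dy": 0, "dz": 0, "yaw": 0}, {"dx": 0, "dy": 0, "dz": 0, "yaw": 0}, {"dx": 0, "dy": 0, "dz": 0, "yaw": 0}], grip=93)

```text
clock: 11.4
tool_pos: [0.5827, 0.1383, 0.1716]
ee_rot: [0.0, 0.728, 0.686, -0.0]
contact_force: [-1.1, 0.9, 0.1]
opening: 0.0934
```

>>> servo_tool(deltas=[{"dx": 0, "dy": 0, "dz": -10, "yaw": 0}, {"dx": 0, "dy": 0, "dz": -25, "yaw": 0}, {"dx": 0, "dy": 0, "dz": -45, "yaw": 0}, {"dx": 0, "dy": 0, "dz": -75, "yaw": 0}, {"dx": 0, "dy": 0, "dz": -110, "yaw": 0}, {"dx": 0, "dy": -40, "dz": -140, "yaw": 0}, {"dx": 0, "dy": -80, "dz": -150, "yaw": 0}, {"dx": 0, "dy": -120, "dz": -150, "yaw": 0}], grip=93)

```text
clock: 12.4
tool_pos: [0.4625, 0.1456, 0.3249]
ee_rot: [0.001, 0.728, 0.686, 0.002]
contact_force: [0.1, 0.0, -0.2]
opening: 0.0931
```

Run:
```python
from h import *
s=bot.observe(); print(s['clock'],s['tool_pos'],s['contact_force'],s['qd'])
R=[vision.get_image(c) for c in('scene','side')]
for r,c in zip(R,('scene','side')): find(r,c,('lamp_eye','other_lamp'))
a=cv2.resize(R[0]['image'][130:280,280:440],(400,375),interpolation=cv2.INTER_CUBIC)
b=cv2.resize(R[1]['image'][100:250,270:430],(400,375),interpolation=cv2.INTER_CUBIC)
cv2.imwrite('pics/fin.png',np.hstack([a,b])[:,:,::-1])
```

```text
12.4 [0.46253037 0.14556459 0.3249131 ] [ 0.12123799  0.00430736 -0.1712899 ] [ 1.58781426e-01 -8.28669410e-01  7.68065114e-01  7.90363384e-05
  7.90177224e-02  1.56126991e-01]
scene lamp_eye 0.93 [0.545 0.308 0.112] [361. 155.]
scene lamp_eye 0.88 [0.584 0.14  0.166] [350. 185.]
scene lamp_eye 0.86 [0.466 0.402 0.116] [347. 124.]
scene lamp_eye 0.69 [0.364 0.212 0.117] [274. 153.]
scene lamp_eye 0.61 [0.336 0.327 0.114] [287. 126.]
scene other_lamp 0.77 [ 0.487 -0.316  0.115] [174. 355.]
side lamp_eye 0.96 [0.365 0.209 0.114] [241. 167.]
side lamp_eye 0.93 [0.583 0.139 0.162] [344. 161.]
side lamp_eye 0.81 [0.463 0.407 0.115] [269. 108.]
side lamp_eye 0.76 [0.543 0.3   0.119] [309. 130.]
side lamp_eye 0.68 [0.337 0.326 0.118] [223. 133.]
side other_lamp 0.74 [ 0.489 -0.316  0.116] [359. 381.]
```

View pics/fin.png

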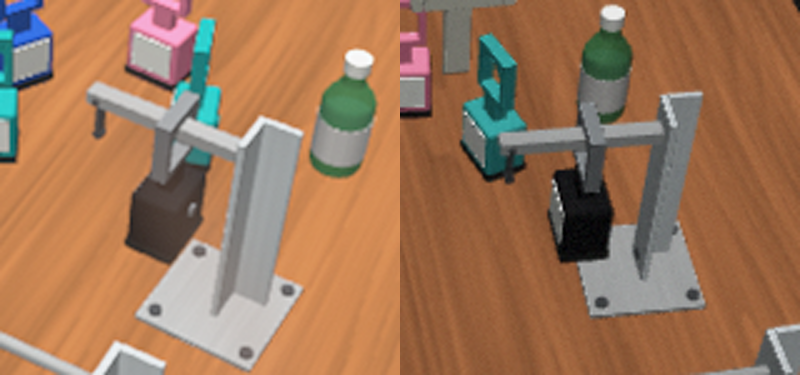

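The lamp hangs upright on the peg by its eye at (590,150), the flap is shut at (510,165), and the gripper is clear. I'll let the arm settle and hand in.

>>> servo_tool(deltas=[{"dx": 0, "dy": 0, "dz": 0, "yaw": 0}, {"dx": 0, "dy": 0, "dz": 0, "yaw": 0}, {"dx": 0, "dy": 0, "dz": 0, "yaw": 0}, {"dx": 0, "dy": 0, "dz": 0, "yaw": 0}])

```text
clock: 13.2
tool_pos: [0.463, 0.1453, 0.3215]
ee_rot: [-0.0, 0.728, 0.686, -0.0]
contact_force: [-0.2, 0.6, -1.0]
opening: 0.0929
```

Run:
```python
from h import *
r=vision.get_image('side'); find(r,'side',('lamp_eye',))
bot.sign_off(); print(bot.observe()['clock'])
```

```text
side lamp_eye 0.98 [0.335 0.326 0.116] [222. 134.]
side lamp_eye 0.95 [0.46  0.408 0.115] [268. 108.]
side lamp_eye 0.72 [0.543 0.302 0.12 ] [309. 129.]
side lamp_eye 0.58 [0.581 0.138 0.163] [344. 161.]
side lamp_eye 0.55 [0.364 0.21  0.116] [241. 166.]
the job is handed in; nothing more can be done
the job is handed in; nothing more can be done
```

The black lamp with the open grey eye now hangs upright on the flap peg. I gripped it by its loop, pushed the eye along the peg past the flap, set it down and let go. I handed the job in just after 13.2 s on the robot's clock.

- **Hang:** the last pictures put the eye about 77 mm behind the tip. Its height reads 0.162–0.166 m, against the expected 0.166 m. The flap had fallen shut behind it, in front of the lamp.
- **Other lamps:** the solid-top lamp and the coloured look-alikes read where they stood before, to within a few mm.
- **Arm:** it was clear of everything. The largest force at the end of any move was about 11 N, when the lamp touched the peg. That touch had a sideways part of about 7 N, which went away on release.
- **Failed step:** the first move call was refused for its format, with no motion. No check disagreed beyond the networks' few mm of scatter.

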